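# Tip the dredged nodules into the yellow cell

## Task

Lift the pouring pot out of its stowage well by its red bail, stand it on the round blue mat with its three lumps still in it, and let go. Then take it by its black tail grip, tip it with the lip low over the yellow cell of the sorting tray so that all three lumps land in that cell and touch the floor of no other, and stand the empty pot upright on the blue mat again and let go. Leave the shell and the urchin in their cells and the other things on the bench where they are.

Things in the scene. Friction and masses are not known exactly. Their poses are not given: they have to be found in the camera images.
- pot: White plastic pouring pot: open trough 44 mm wide (inside 30; sides 7, floor 4), rear walls 50 mm high. Origin at its underside, below the bail pivots; x to the pouring nose, z up. Flat bottom from x = -50 to +15 mm, then a 25 degree ramp rises to the lip: tipped nose-down it starts to empty well past 25 degrees and is empty at 55 to 65. 0.14 to 0.23 kg, balanced about under the bail.
- pot_bail (a point): Middle of the red grip bar (10 mm thick, 40 mm long along the pot's y) of the pot's bail. The bail swings about pivots 58 mm above the pot's underside, on the pot's y axis; the bar is 50 mm from the pivots, so about 108 mm above the pot's underside when upright. Slight friction lets it stay where it is left; held by it the pot hangs level and cannot be tipped. At the start it leans up to 12 degrees fore or aft.
- pot_tail (a point): Middle of the black tail grip at the back of the pot: an upright block 20 mm wide (along pot y), 45 mm long (pot x -95 to -50 mm), from 14 to 50 mm above the pot's underside. This point is at pot x = -74.5 mm, 34 mm up. Inside the stowage well the walls leave no room for fingers beside it.
- pot_lip (a point): Middle of the pot's pouring lip, the upper front edge of the ramp: at pot x = 63 mm, 27 mm above the underside. The lumps run out over it.
- well: Grey stowage well fixed to the bench, 187 x 84 mm outside, walls up to 54 mm, floor 6 mm thick, in which the pot stands at the start with 4 mm play all round, nose to the well's x. Origin at bench level under the pot's origin.
- mat: Round blue mat fixed to the bench, 180 mm across, 3 mm thick; origin at the centre of its underside (bench level).
- tray: White sorting tray fixed to the bench, 136 mm (x) by 202 mm (y), walls and dividers 4 mm thick and 36 mm high, 2 by 3 square cells 62 mm inside at 66 mm pitch. Origin at bench level under its centre.
- liner_yellow: Yellow square liner, 58 x 58 x 2 mm, fixed on the floor of the cell to be filled; origin at its underside's centre, 4 mm above the bench, in the cell's centre; axes along the tray's.
- liner_blue: Blue liner, same size, in another cell, empty.
- liner_green: Green liner, same size, in another cell, which holds the shell.
- liner_red: Red liner, same size, in another cell, which holds the urchin.
- liner_grey: Grey liner, same size, in another cell, empty.
- liner_black: Black liner, same size, in another cell, empty.
- nodule0: Dark brown rounded mineral lump (seabed nodule), about 20 mm across, 14 g, in the pot at the start; origin at its middle; its axes turn as it rolls.
- nodule1: Dark brown rounded mineral lump (seabed nodule), about 20 mm across, 14 g, in the pot at the start; origin at its middle; its axes turn as it rolls.
- nodule2: Dark brown rounded mineral lump (seabed nodule), about 20 mm across, 14 g, in the pot at the start; origin at its middle; its axes turn as it rolls.
- shell: Pale conical shell, 28 mm across, 21 mm high, loose in the green cell; origin under its centre.
- urchin: Purple urchin skeleton, 30 mm across, 15 mm high, loose in the red cell; origin under its centre.
- jar_amber: Amber sample jar, 56 mm across, 90 mm high, beyond the work area; a bystander.
- jar_clear: Clear jar with red cap, 60 mm across, 75 mm high; a bystander.
- dish: Shallow glass dish, 90 mm across, 15 mm high; a bystander.
- forceps: Steel forceps, 120 mm long, lying flat; a bystander.
- loupe: Black hand lens, lens 48 mm across with a 70 mm handle, lying flat; a bystander.
Things that resemble listed ones, but are neither listed nor needed, are in the scene too. There is more than one size of the urchin; the one meant has the size given above. What is shaped like the pot but purple is not meant.

How it is judged:
By the outcome, as a careful person would: the job done as asked, in the order asked, and still so for the second after the job is handed in, with the robot touching nothing.
It also fails if it takes over 72 s, if anything falls off the work surface, if the arm or the gripper's body presses on something with over 40 N, if the wrist force passes 120 N, or if a joint passes its speed limit or range.

## Robot

A 6-joint arm with a two-finger parallel gripper is mounted at the origin on the work surface. World frame = base frame: x ahead of the robot, y to its left, z up, the work surface at z = 0. Lengths are in m, angles in rad, forces in N, time in s.
With the tool pointing down it reaches from about 0.375 to 0.9 m from the base axis. Payload 3.1 kg.
Tool frame: the origin (TCP) lies at the centre of the arm's flange, where the gripper is bolted on; the fingertips stand 182 mm ahead of it and the grasp point (between the pads) lies 164 mm ahead of it; z points along the fingers, y is the line along which they close (so a half turn about z gives the same grasp; the last joint's range is limited). The gripper opens to 87 mm and grips with 3 to 60 N. Pads are 19 mm wide; open, the fingers measure 117 mm over their backs; the gripper's body (75 mm by 190 mm) begins 51 mm behind the grasp point.
Start: joints at [-1.508, 0.527, 1.433, -0, 1.181, -0.178], TCP at [0.149, -0.607, 0.405] pointing down, gripper open.
Joint ranges: [-3.08, 3.08], [-0.75, 2.2], [0.22, 2.44], [-1.43, 4.57], [0, 2.65], [-2.85, 2.85]. Speed limits (rad/s): [2.79, 2.79, 3.14, 3.14, 3.14, 3.14].

## Interface

Orientations are given as a unit quaternion [x, y, z, w].
In Python, from rig import * gives the robot as it stands.
- The arm moves only by the tool move_arm, never from a script. Its argument "commands" is a list that holds one entry, the list of rows, each a list of 6 numbers: the shift along the tool's x, y, z in units of 40 mm (1.0 is 40 mm), then the turn, a rotation vector about the tool's x, y, z in rad. A call has 1 to 12 rows; each row is the pose to reach, as a shift and turn from the pose commanded when the call began, along the tool's axes at that moment; what a row does not reach only later rows make up. A row lasts 1/8 s, in which the tool goes at most 62.5 mm and 10.7 degrees, less where a joint would pass 70% of its speed; a pose out of reach is approached as far as the arm can. A call with a gripper value outside its range is refused whole. "claw" is the closure, from -1 (fully open) to 1 (shut), so that 0 is half open, set as the call begins (left out, the last holds). The fingers move at their own pace and stop on an object; "squeeze" is the grip in N (left out, the last holds). Time passes only in rows, so rows that repeat a pose let the fingers close. It gives the time, the measured TCP pose, the force, the opening and the grip force at its end, in the units of the state.
- get_obs(): the state, without advancing time (a new reading comes with each control period).
- camera(name): name is "scene" or "top"; returns a dict with "pixels" (420x560x3 uint8, blue, green, red), "range_z" (420x560 float32, m along the optical axis (not along the pixel's ray), 0 where there is no reading), "camera_matrix" (3x3 intrinsics, pixels), "extrinsics" (4x4, takes a point from world to camera coordinates). Camera axes: x right, y up, looking along -z (the intrinsics and any distortion apply to the point x, -y, -z); pixel columns grow to the right and rows downward; lengths in m; the calibration is good to about 2 mm. A picture is of the moment at which its call begins.
- hand_in(): hands the job in; it is judged then, once.
The state is a dict: "time": time; "q": joint angles; "joint_velocities": joint speeds; "joint_torque": joint torques, N m; "position": TCP position; "tool_rot": TCP orientation; "ft_force": force on the tool from outside, world axes, zero at the start; "moment": the same for the moment, N m; "grip_width": finger opening in m; "grip_force": force on a finger pad.
Only numpy, scipy, OpenCV 4.12 (cv2) and the standard library are available. Lean on these libraries where they do the work, as an engineer would, in place of code of your own. Each camera call takes 0.05 s, during which the arm holds its last target. There are 200 camera calls.

## Working session

There is one attempt and no reset: what is moved stays moved. The work goes in short steps, Python scripts to look and compute and a tool call to move; the robot and the scene stay as the last step left them, time stands still between calls to the robot, and variables do not carry over. Pictures are saved under pics/ and viewed, at most 10 in all, crops included, and the job is handed in when it is done.

Besides the shell and the picture viewer there is one more tool, called after ">>>" as name(argument=value, ...) on one line, values as JSON. move_arm: Moves the arm, as the interface text tells. Its arguments: {"type":"object","properties":{"commands":{"type":"array","items":{"type":"array","items":{"type":"array","items":{"type":"number"}}}},"claw":{"type":"number"},"squeeze":{"type":"number"}},"required":["commands"]}

```bash
ls; mkdir -p pics; python3 - <<'E'
from rig import *
import cv2,numpy as np
o=get_obs();print(o)
for n in("scene","top"):
    c=camera(n);cv2.imwrite(f"pics/{n}0.png",c["pixels"]);np.savez(f"{n}0.npz",**c)
    print(n,c["camera_matrix"],c["extrinsics"],c.keys(),(c["range_z"]==0).mean())
E
```

```text
pics
{'time': 0.0, 'q': array([-1.50852146e+00,  5.28467060e-01,  1.43390005e+00, -4.81166978e-05,
        1.18137382e+00, -1.78508802e-01]), 'joint_velocities': array([-4.99156368e-05, -1.41748737e-04,  4.04979684e-04, -1.13929337e-03,
        3.04385532e-04, -1.06477297e-03]), 'joint_torque': array([ 8.86806229e-04, -4.40042281e+01, -1.76591688e+01,  6.33153738e-02,
        5.80842909e-02, -1.78718601e-04]), 'position': array([ 0.1490361 , -0.60661874,  0.40377137]), 'tool_rot': array([ 9.92759979e-01,  1.20110237e-01,  4.01809357e-05, -1.07361857e-03]), 'ft_force': array([ 0.50323967,  0.04259166, -0.07202427]), 'moment': array([ 0.0067552 , -0.03849433, -0.02586829]), 'grip_force': 0.0, 'grip_width': 0.08699353624867229}
scene [[525.75017577   0.         274.30764968]
 [  0.         525.75017577 210.70725798]
 [  0.           0.           1.        ]] [[-0.69210823  0.72160309  0.01658862  0.33271693]
 [-0.55288429 -0.54478001  0.63050274  0.28671723]
 [ 0.46400987  0.42720455  0.77600973 -1.65144118]
 [ 0.          0.          0.          1.        ]] dict_keys(['pixels', 'range_z', 'camera_matrix', 'extrinsics']) 0.004238945578231293
top [[454.34841901   0.         274.61736841]
 [  0.         454.34841901 203.2820553 ]
 [  0.           0.           1.        ]] [[-0.01899487 -0.99963999  0.01894942  0.06267186]
 [ 0.99801197 -0.01781796  0.06045355 -0.5686216 ]
 [-0.06009415  0.02006006  0.99799113 -0.98544742]
 [ 0.          0.          0.          1.        ]] dict_keys(['pixels', 'range_z', 'camera_matrix', 'extrinsics']) 0.003924319727891156
```

View pics/scene0.png

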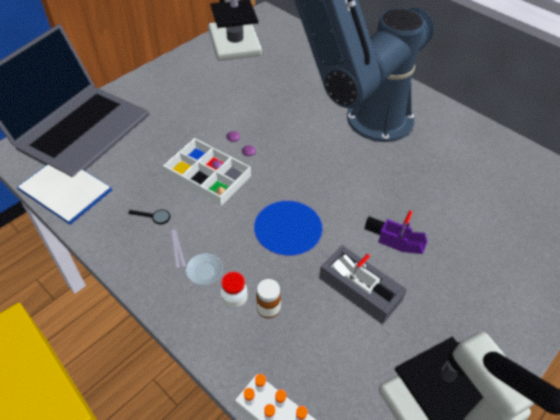

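View pics/top0.png

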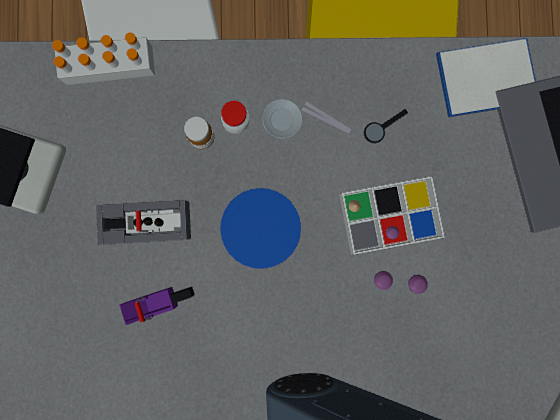

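The top view shows the well at about (143,222) with the pot's nose to the right and its red bail at (138,222). The mat is at (261,228) and the yellow cell at (417,195). The purple decoy is at (155,305).

```bash
cat > h.py <<'E'
import numpy as np,cv2
def load(n):
    return dict(np.load(n))
def ray(c,uv):
    uv=np.atleast_2d(uv).astype(float);K=c["camera_matrix"];E=c["extrinsics"]
    d=np.c_[(uv[:,0]-K[0,2])/K[0,0],-(uv[:,1]-K[1,2])/K[1,1],-np.ones(len(uv))]
    return -E[:3,:3].T@E[:3,3], d@E[:3,:3]
def onplane(c,uv,z):
    o,d=ray(c,uv);return o+d*((z-o[2])/d[:,2])[:,None]
def cloud(c):
    v,u=np.mgrid[:420,:560];o,d=ray(c,np.c_[u.ravel(),v.ravel()])
    return (o+d*c["range_z"].ravel()[:,None]).reshape(420,560,3)
def two(c1,p1,c2,p2):
    o1,d1=ray(c1,p1);o2,d2=ray(c2,p2);A=np.c_[d1[0],-d2[0]]
    t=np.linalg.lstsq(A,o2-o1,rcond=None)[0]
    a=o1+t[0]*d1[0];b=o2+t[1]*d2[0];return (a+b)/2,np.linalg.norm(a-b)
def hsv(c): return cv2.cvtColor(c["pixels"],cv2.COLOR_BGR2HSV)
def red(H): return ((H[...,0]<8)|(H[...,0]>172))&(H[...,1]>150)&(H[...,2]>90)
def box(m,x0,x1,y0,y1):
    r=np.zeros_like(m);r[y0:y1,x0:x1]=m[y0:y1,x0:x1];return r
def cen(m):
    v,u=np.nonzero(m);return np.array([u.mean(),v.mean()])
E
python3 - <<'E'
from h import *
np.set_printoptions(precision=4,suppress=True)
t=load("top0.npz");s=load("scene0.npz");P=cloud(t);S=cloud(s);H=hsv(t);Hs=hsv(s)
print("bench z",np.median(P[250:330,220:260,2]),np.median(S[300:340,150:200,2]))
blue=(H[...,0]>100)&(H[...,0]<130)&(H[...,1]>150)
m=box(blue,200,320,170,290);print("mat",onplane(t,cen(m),.003),m.sum())
bs=(Hs[...,0]>100)&(Hs[...,0]<130)&(Hs[...,1]>150);m=box(bs,240,340,190,270);print("mat s",onplane(s,cen(m),.003))
y=(H[...,0]>18)&(H[...,0]<35)&(H[...,1]>150);m=box(y,390,440,170,220);print("yel",onplane(t,cen(m),.006))
# well rim by height
for C,n,b in((P,"top",(80,210,185,260)),(S,"scene",(305,420,235,330))):
    z=C[...,2];m=box((z>.045)&(z<.062),*b)
    p=C[m][:,:2].astype(np.float32);print(n,"well",cv2.minAreaRect(p),len(p))
for C,n,b in((P,"top",(325,455,165,265)),(S,"scene",(150,265,130,210))):
    z=C[...,2];m=box((z>.028)&(z<.042),*b)
    p=C[m][:,:2].astype(np.float32);print(n,"tray",cv2.minAreaRect(p),len(p))
r=box(red(H),110,190,190,260);print("bail px",cen(r),r.sum(),np.nonzero(r)[0].min(),np.nonzero(r)[0].max())
q=P[r];print("bail depth pts",np.median(q,0),q.max(0),q.min(0))
k=r&(P[...,2]>.1);print(P[k].mean(0),k.sum())
rs=box(red(Hs),340,380,240,285);q=S[rs];print("scene bail",cen(rs),rs.sum(),np.median(q,0),q.max(0));k=rs&(S[...,2]>.1);print(S[k].mean(0),k.sum())
for (a,n,b) in((t["pixels"],"t",(90,200,190,260)),(s["pixels"],"s",(310,410,235,330))):
    cv2.imwrite(f"pics/c{n}.png",cv2.resize(a[b[2]:b[3],b[0]:b[1]],None,fx=5,fy=5,interpolation=2))
E
```

```text
bench z 0.00019913308563568322 0.001501734136309718
mat [[0.5159 0.0853 0.003 ]] 5037
mat s [[0.5183 0.0847 0.003 ]]
yel [[ 0.5833 -0.267   0.006 ]]
top well ((0.5329436659812927, 0.33532077074050903), (0.08413957059383392, 0.18796083331108093), 2.3665106296539307) 2471
scene well ((0.467144638299942, 0.32922011613845825), (0.22076575458049774, 0.1881984919309616), 2.970118999481201) 2250
top tray ((0.5387159585952759, -0.20343980193138123), (0.13606896996498108, 0.20327575504779816), 9.406569480895996) 1172
scene tray ((0.4943740665912628, -0.21431615948677063), (0.23143897950649261, 0.20943981409072876), 9.6480073928833) 1042
bail px [137.641  220.1154] 78 211 230
bail depth pts [0.5355 0.3238 0.1181] [0.5532 0.328  0.1209] [0.5158 0.32   0.1126]
[0.5352 0.3242 0.118 ] 78
scene bail [363.0357 260.1786] 56 [0.5362 0.3239 0.119 ] [0.5533 0.3275 0.123 ]
[0.535  0.3236 0.119 ] 56
```

```bash
python3 - <<'E'
import cv2,numpy as np
a=cv2.imread("pics/ct.png");b=cv2.imread("pics/cs.png")
a=cv2.resize(a,(400,255));b=cv2.resize(b,(400,380))
c=np.zeros((380,800,3),np.uint8);c[:255,:400]=a;c[:,400:]=b;cv2.imwrite("pics/both.png",c)
E
```

```text
(no output)
```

View pics/both.png

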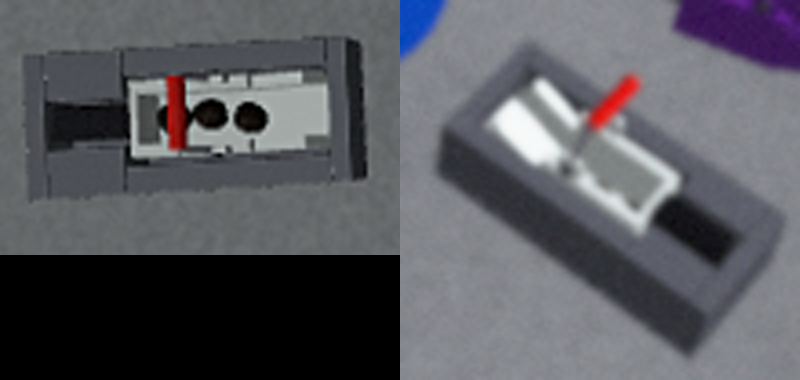

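The crops confirm the layout: pot nose to the right, three lumps inside, and the bail bar leaning slightly towards the tail. The bar centre is at about (0.535, 0.324, 0.114) and the pot yaw is -87.6°. Next is a helper that converts a target pose to a move row.

```bash
cat >> h.py <<'E'
from scipy.spatial.transform import Rotation as R
def tool(yaw,tilt=0.):
    """tool down with x axis at yaw (deg), then tilted about tool y by tilt (deg)"""
    return R.from_euler('z',yaw,degrees=True)*R.from_matrix(np.diag([1.,-1,-1]))*R.from_euler('y',tilt,degrees=True)
def row(g,Rt,obs=None,p0=None,R0=None,lead=.164):
    """row taking the grasp point to g with tool rotation Rt, from obs or a given pose (p0 = TCP)"""
    if obs is not None: p0=obs["position"];R0=R.from_quat(obs["tool_rot"])
    p=np.array(g)-lead*Rt.apply([0,0,1])
    return np.round(np.r_[R0.inv().apply(p-p0)/.04,(R0.inv()*Rt).as_rotvec()],3).tolist()
E
python3 - <<'E'
from h import *; from rig import *
o=get_obs()
print(row([.55,-.05,.24],tool(2.37),o))
R1=tool(2.37);p1=np.array([.55,-.05,.404])
print(row([.535,.324,.2],R1,p0=p1,R0=R1)); print(row([.535,.324,.1135],R1,p0=p1,R0=R1))
E
```

```text
[13.053, -11.124, 0.023, -0.002, -0.0, 0.199]
[0.012, -9.358, 1.0, 0.0, 0.0, 0.0]
[0.012, -9.358, 3.162, 0.0, 0.0, 0.0]
```

>>> move_arm(commands=[[[13.05,-11.12,0,0,0,0.2],[13.05,-11.12,0,0,0,0.2],[13.05,-11.12,0,0,0,0.2],[13.05,-11.12,0,0,0,0.2],[13.05,-11.12,0,0,0,0.2],[13.05,-11.12,0,0,0,0.2],[13.05,-11.12,0,0,0,0.2],[13.05,-11.12,0,0,0,0.2],[13.05,-11.12,0,0,0,0.2],[13.05,-11.12,0,0,0,0.2],[13.05,-11.12,0,0,0,0.2],[13.05,-11.12,0,0,0,0.2]]], claw=-1)

```text
time: 1.6
position: [0.5515, -0.047, 0.4044]
tool_rot: [1.0, 0.024, 0.0, -0.0]
ft_force: [-0.2, -0.8, -0.3]
grip_width: 0.0873
grip_force: 0.0
```

>>> move_arm(commands=[[[0,-9.36,0,0,0,0],[0,-9.36,0,0,0,0],[0,-9.36,0,0,0,0],[0,-9.36,0,0,0,0],[0,-9.36,0,0,0,0],[0,-9.36,0,0,0,0],[0,-9.36,0,0,0,0],[0,-9.36,1,0,0,0],[0,-9.36,1,0,0,0],[0,-9.36,1,0,0,0]]], claw=-0.2)

```text
time: 2.85
position: [0.5354, 0.3222, 0.3653]
tool_rot: [1.0, 0.019, 0.0, 0.0]
ft_force: [0.1, -0.7, 0.5]
grip_width: 0.0524
grip_force: 0.0
```

```bash
python3 - <<'E'
from h import *; from rig import *
o=get_obs();print(o["time"],o["q"],o["position"],o["grip_width"])
print(row([.535,.324,.1135],tool(2.37),o))
E
```

```text
2.85 [ 3.63241143e-01  5.71839964e-01  1.47207169e+00 -3.44203186e-04
  1.09759721e+00  1.89526744e+00] [0.53535819 0.3222017  0.365342  ] 0.052365259437167896
[-0.008, -0.046, 2.196, 0.0, -0.0, -0.002]
```

>>> move_arm(commands=[[[0,-0.04,1.2,0,0,0],[0,-0.04,1.9,0,0,0],[0,-0.04,2.2,0,0,0],[0,-0.04,2.2,0,0,0],[0,-0.04,2.2,0,0,0]]])

```text
time: 3.48
position: [0.5354, 0.3253, 0.2785]
tool_rot: [1.0, 0.02, 0.002, -0.001]
ft_force: [-0.2, -0.2, -1.0]
grip_width: 0.0523
grip_force: 0.0
```

>>> move_arm(commands=[[[0,0,0,0,0,0],[0,0,0,0,0,0],[0,0,0,0,0,0],[0,0,0,0,0,0],[0,0,0,0,0,0],[0,0,0,0,0,0]]], claw=1, squeeze=30)

```text
time: 4.22
position: [0.5346, 0.3252, 0.2767]
tool_rot: [1.0, 0.02, -0.0, 0.0]
ft_force: [-1.0, -0.0, -0.2]
grip_width: 0.0088
grip_force: 30.0
```

>>> move_arm(commands=[[[0,0,-0.1,0,0,0],[0,0,-0.2,0,0,0],[0,0,-0.4,0,0,0],[0,0,-0.7,0,0,0],[0,0,-1.0,0,0,0],[0,0,-1.4,0,0,0],[0,0,-1.8,0,0,0],[0,0,-2.2,0,0,0],[0,0,-2.6,0,0,0],[0,0,-2.8,0,0,0],[0,0,-2.8,0,0,0],[0,0,-2.8,0,0,0]]])

```text
time: 5.72
position: [0.5344, 0.3251, 0.3881]
tool_rot: [1.0, 0.02, -0.001, 0.0]
ft_force: [-0.5, 1.1, -2.5]
grip_width: 0.0088
grip_force: 30.0
```

```bash
python3 - <<'E'
from h import *; from rig import *
o=get_obs();print(o)
t=camera("top");s=camera("scene");cv2.imwrite("pics/lift.png",np.hstack([t["pixels"][140:330,60:330],s["pixels"][140:330,230:500]]))
E
```

```text
{'time': 5.725, 'q': array([ 3.68129708e-01,  5.46648909e-01,  1.44815073e+00, -1.51276230e-05,
        1.14830849e+00,  1.89818631e+00]), 'joint_velocities': array([-3.96039397e-05,  7.67347587e-03,  3.16042025e-03, -1.93266409e-04,
       -1.36304175e-03,  4.57996987e-04]), 'joint_torque': array([ 6.23222615e-03, -4.62501454e+01, -1.82182914e+01,  1.02635400e-03,
       -9.33590066e-02, -6.29135570e-05]), 'position': array([0.53435893, 0.3250782 , 0.38810301]), 'tool_rot': array([ 9.99792191e-01,  2.03715531e-02, -7.10027874e-04,  2.64714867e-04]), 'ft_force': array([-0.51824315,  1.14204862, -2.49002355]), 'moment': array([0.00625098, 0.04446971, 0.01650672]), 'grip_force': 29.999729990959167, 'grip_width': 0.008761856457785436}
```

View pics/lift.png

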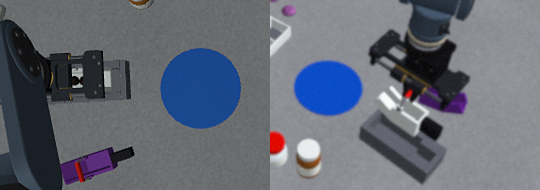

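The pot hangs level from the bail, clear of the well, with its lumps inside. Now I carry it to the mat, turning the nose outward.

>>> move_arm(commands=[[[-0.02,0.2,0,0,0,-0.05],[-0.06,0.6,0,0,0,-0.15],[-0.12,1.2,0,0,0,-0.27],[-0.18,1.8,0,0,0,-0.4],[-0.24,2.4,0,0,0,-0.53],[-0.3,3.0,0,0,0,-0.66],[-0.36,3.6,0,0,0,-0.79],[-0.42,4.2,0,0,0,-0.92],[-0.48,4.8,0,0,0,-1.05],[-0.53,5.3,0,0,0,-1.18],[-0.57,5.7,0,0,0,-1.31],[-0.61,5.98,0,0,0,-1.42]]])

```text
time: 7.32
position: [0.5199, 0.0844, 0.3883]
tool_rot: [0.744, 0.668, -0.0, -0.0]
ft_force: [-0.2, -0.7, -2.0]
grip_width: 0.009
grip_force: 30.0
```

>>> move_arm(commands=[[[0,0,0,0,0,-0.06],[0,0,0,0,0,-0.06],[0,0,0.3,0,0,-0.06],[0,0,0.7,0,0,-0.06],[0,0,1.2,0,0,-0.06],[0,0,1.7,0,0,-0.06],[0,0,2.1,0,0,-0.06],[0,0,2.4,0,0,-0.06],[0,0,2.55,0,0,-0.06],[0,0,2.6,0,0,-0.06],[0,0,2.6,0,0,-0.06]]])

```text
time: 8.7
position: [0.5201, 0.0852, 0.285]
tool_rot: [0.725, 0.689, 0.0, 0.0]
ft_force: [-0.2, -0.1, -2.3]
grip_width: 0.0089
grip_force: 30.0
```

```bash
python3 - <<'E'
from h import *; from rig import *
o=get_obs();print(o["time"],o["q"],o["position"],o["ft_force"],R.from_quat(o["tool_rot"]).as_matrix()[:,0])
E
```

```text
8.7 [-4.97875020e-02  5.77107953e-01  1.78449262e+00  2.87670352e-07
  7.79343198e-01  1.94063292e-04] [0.52013642 0.08522003 0.28499738] [-0.16633617 -0.10234082 -2.34627413] [4.99609618e-02 9.98751171e-01 3.28235903e-07]
```

>>> move_arm(commands=[[[0,0,0.1,0,0,0],[0,0,0.18,0,0,0],[0,0,0.24,0,0,0],[0,0,0.27,0,0,0],[0,0,0.29,0,0,0],[0,0,0.29,0,0,0]]])

```text
time: 9.45
position: [0.5199, 0.0853, 0.2737]
tool_rot: [0.725, 0.689, 0.0, 0.0]
ft_force: [-1.1, -0.2, 4.2]
grip_width: 0.0086
grip_force: 30.0
```

>>> move_arm(commands=[[[0,0,-0.02,0,0,0],[0,0,-0.02,0,0,0],[0,0,-0.02,0,0,0],[0,0,-0.02,0,0,0],[0,0,-0.02,0,0,0]]], claw=-0.2)

```text
time: 10.07
position: [0.52, 0.0852, 0.2739]
tool_rot: [0.725, 0.689, -0.0, -0.0]
ft_force: [0.5, -0.2, -0.2]
grip_width: 0.0489
grip_force: 0.0
```

>>> move_arm(commands=[[[0,0,-0.3,0,0,0],[0,0,-0.8,0,0,0],[0,0,-1.6,0,0,0],[0,0,-2.6,0,0,0],[0,4,-3,0,0,0],[0,4,-3,0,0,0],[0,4,-3,0,0,0],[0,4,-3,0,0,0],[0,4,-3,0,0,0]]])

```text
time: 11.2
position: [0.6788, 0.0773, 0.3938]
tool_rot: [0.725, 0.689, -0.001, -0.001]
ft_force: [-0.3, 0.2, -0.7]
grip_width: 0.0522
grip_force: 0.0
```

```bash
python3 - <<'E'
from h import *; from rig import *
o=get_obs();print(o["time"],o["q"],o["position"])
t=camera("top");s=camera("scene");np.savez("top1.npz",**t);np.savez("scene1.npz",**s)
cv2.imwrite("pics/mat.png",cv2.resize(np.hstack([t["pixels"][160:300,190:330],s["pixels"][150:290,220:360]]),None,fx=2.8,fy=2.8))
E
```

```text
11.2 [-4.97525557e-02  6.19614571e-01  1.28398148e+00  6.98671067e-05
  1.24009137e+00  1.01394333e-04] [0.67882507 0.0773445  0.39382632]
```

View pics/mat.png

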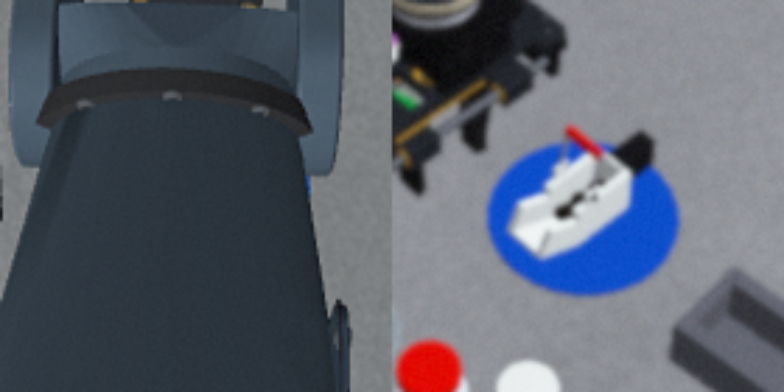

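The pot stands upright on the mat with its nose outward, towards lower left in the scene view. The lumps are inside, the bail is upright and the tail is clear. I'll measure the tail pose.

```bash
python3 - <<'E'
from h import *; from rig import *
np.set_printoptions(precision=4,suppress=True)
s=load("scene1.npz");S=cloud(s);H=hsv(s);z=S[...,2]
m=(abs(S[...,0]-.51)<.12)&(abs(S[...,1]-.085)<.05)&(z>.025)
r=m&red(H);print("bar",S[r].mean(0),S[r].max(0),r.sum())
k=m&(H[...,2]<60)&(z>.045)&(z<.058)&(S[...,0]<.48);p=S[k];print("tail top",p.mean(0),p.min(0),p.max(0),len(p))
w=m&(H[...,2]>130)&(H[...,1]<60)&(z>.02)&(z<.058);p=S[w|k][:,:2].astype(np.float32);print(cv2.minAreaRect(p))
o=get_obs()
# pre-tilted grasp (tool tilted so fingers point forward) at tail
u=np.array([np.cos(np.radians(-2.86)),np.sin(np.radians(-2.86)),0])
tail=np.array([.520,.0853,.037])-.0755*u
for sg in(1,-1):
    print(sg,R.from_quat(o["tool_rot"]).as_matrix()[:,2])
    for yaw in(-2.86,177.14):
        Rt=tool(yaw,sg*15);print(yaw,sg,Rt.apply([0,0,1]),row(tail+[0,0,.15],Rt,o))
E
```

```text
bar [0.5214 0.0832 0.1157] [0.525  0.1026 0.1206] 37
tail top [0.4552 0.0891 0.053 ] [0.4355 0.0782 0.0451] [0.4747 0.0979 0.0579] 84
((0.513308584690094, 0.08330924063920975), (0.04751576483249664, 0.1557142734527588), 87.88206481933594)
1 [-0.0019  0.0001 -1.    ]
-2.86 1 [ 0.2585 -0.0129 -0.9659] [-0.001, -6.913, 1.227, -0.207, 0.207, 1.561]
177.14 1 [-0.2585  0.0129 -0.9659] [-0.001, -4.791, 1.223, 0.204, 0.204, -1.561]
-1 [-0.0019  0.0001 -1.    ]
-2.86 -1 [-0.2585  0.0129 -0.9659] [-0.001, -4.791, 1.223, 0.204, -0.204, 1.561]
177.14 -1 [ 0.2585 -0.0129 -0.9659] [-0.001, -6.913, 1.227, -0.207, -0.207, -1.561]
```

```bash
cat > ik.py <<'E'
from h import *
D=np.array([[-1.508521,.528467,1.4339,.149036,-.606619,.403771],[.363241,.57184,1.472072,.535358,.322202,.365342],[.36813,.546649,1.448151,.534359,.325078,.388103],[-.049788,.577108,1.784493,.520136,.08522,.284997],[-.049753,.619615,1.283981,.678825,.077345,.393826]])
q1,q2,q3,x,y,z=D.T;c=np.cos;s=np.sin
off=(-x*s(q1)+y*c(q1)); r=x*c(q1)+y*s(q1)
o_,i=np.zeros(5),np.ones(5);b=q2+q3
A=np.r_[np.c_[i,o_,s(q2),s(b)],np.c_[o_,i,c(q2),c(b)]]
sol,res,rk,sv=np.linalg.lstsq(A,np.r_[r,z],rcond=None)
a,h,L2,L3=sol
def ik(p,tilt,d6):
    """p TCP, tilt (deg, + = fingers towards base); returns q1 deg, q2,q3,q5 (j4=0 plane)"""
    R_=np.hypot(p[0],p[1]);Q1=np.arctan2(p[1],p[0])-np.arcsin(off.mean()/R_)
    T=np.radians(tilt);rr=np.sqrt(R_**2-off.mean()**2)-a+d6*s(T);zz=p[2]-h-d6+d6*c(T)
    d=np.hypot(rr,zz);cq=(d*d-L2**2-L3**2)/(2*L2*L3)
    if abs(cq)>1:return np.degrees(Q1),None
    Q3=np.arccos(cq);Q2=np.arctan2(rr,zz)-np.arctan2(L3*s(Q3),L2+L3*c(Q3))
    return np.round([np.degrees(Q1),Q2,Q3,np.pi+T-Q2-Q3],3)
E
python3 - <<'E'
from ik import *
print(off,sol,res,sv)
for d6 in(.05,.1,.15):
    print("d6",d6)
    for tl in(-20,-10,0):
        T=np.radians(tl);d=np.array([-np.sin(T),0,-np.cos(T)])
        print(tl,"grasp",ik(np.array([.4465,.089,.037])-.164*d,tl,d6))
        for tip in(55,65):
            t2=tl+tip;T=np.radians(t2);ca,sa=c(np.radians(tip)),s(np.radians(tip))
            lip=np.array([.583,-.266]);n=np.array([.85,-.527])
            # lip 12mm behind centre at z .045; tail rel lip in pot = (-137.5,+7)
            g=np.r_[lip-n*(.012+.1385*ca-.007*sa),.045+.1385*sa+.007*ca]
            tz=np.r_[-n*np.sin(T),-np.cos(T)]
            print("   tip",tip,g,ik(g-.164*tz,t2,d6))
E
```

```text
[0.11099411 0.11096267 0.11099791 0.11100023 0.11100894] [-0.05277332  0.0496578   0.58951911  0.3913087 ] [0.00164259] [3.22457441 3.087935   0.25376173 0.04880833]
d6 0.05
-20 grasp [-3.25   0.527  2.292 -0.027]
   tip 55 [ 0.51014967 -0.22083279  0.16246759] [-34.464   0.719   1.406   1.628]
   tip 65 [ 0.5284398  -0.23217267  0.17348196] [-34.295   0.806   1.251   1.87 ]
-10 grasp [-3.033  0.536  2.196  0.235]
   tip 55 [ 0.51014967 -0.22083279  0.16246759] [-34.376   0.783   1.336   1.808]
   tip 65 [ 0.5284398  -0.23217267  0.17348196] [-34.23    0.869   1.192   2.041]
0 grasp [-2.837  0.562  2.101  0.478]
   tip 55 [ 0.51014967 -0.22083279  0.16246759] [-34.306   0.845   1.279   1.977]
   tip 65 [ 0.5284398  -0.23217267  0.17348196] [-34.181   0.928   1.148   2.2  ]
d6 0.1
-20 grasp [-3.25   0.522  2.336 -0.065]
   tip 55 [ 0.51014967 -0.22083279  0.16246759] [-34.464   0.769   1.321   1.662]
   tip 65 [ 0.5284398  -0.23217267  0.17348196] [-34.295   0.876   1.136   1.915]
-10 grasp [-3.033  0.53   2.218  0.219]
   tip 55 [ 0.51014967 -0.22083279  0.16246759] [-34.376   0.85  
[... 218 characters left out ...]

   tip 65 [ 0.5284398  -0.23217267  0.17348196] [-34.181   1.031   0.981   2.263]
d6 0.15
-20 grasp [-3.25   0.518  2.38  -0.106]
   tip 55 [ 0.51014967 -0.22083279  0.16246759] [-34.464   0.822   1.231   1.699]
   tip 65 [ 0.5284398  -0.23217267  0.17348196] [-34.295   0.95    1.006   1.971]
-10 grasp [-3.033  0.524  2.24   0.203]
   tip 55 [ 0.51014967 -0.22083279  0.16246759] [-34.376   0.92    1.106   1.9  ]
   tip 65 [ 0.5284398  -0.23217267  0.17348196] [-34.23    1.051   0.883   2.168]
0 grasp [-2.837  0.562  2.101  0.478]
   tip 55 [ 0.51014967 -0.22083279  0.16246759] [-34.306   1.018   0.993   2.091]
   tip 65 [ 0.5284398  -0.23217267  0.17348196] [-34.181   1.148   0.776   2.352]
```

```bash
python3 - <<'E'
from h import *; from rig import *
o=get_obs();Rt=tool(-2.86);g=np.array([.4465,.089,.037])
print(row(g+[0,0,.193],Rt,o));print(row(g,Rt,p0=g+[0,0,.193+.164],R0=Rt))
E
```

```text
[0.0, -5.807, 0.01, -0.002, 0.001, 1.571]
[0.0, 0.0, 4.825, 0.0, 0.0, 0.0]
```

>>> move_arm(commands=[[[0,-5.81,0,0,0,1.571],[0,-5.81,0,0,0,1.571],[0,-5.81,0,0,0,1.571],[0,-5.81,0,0,0,1.571],[0,-5.81,0,0,0,1.571],[0,-5.81,0,0,0,1.571],[0,-5.81,0,0,0,1.571],[0,-5.81,0,0,0,1.571],[0,-5.81,0,0,0,1.571],[0,-5.81,0,0,0,1.571],[0,-5.81,0,0,0,1.571],[0,-5.81,0,0,0,1.571]]])

```text
time: 12.8
position: [0.4474, 0.0888, 0.394]
tool_rot: [1.0, -0.025, 0.0, -0.0]
ft_force: [0.1, -0.3, 0.5]
grip_width: 0.0521
grip_force: 0.0
```

```bash
python3 - <<'E'
from h import *; from rig import *
o=get_obs();print(o["q"],o["position"]);print(row([.4465,.089,.037],tool(-2.86),o))
E
```

```text
[-4.97910288e-02  3.17779910e-01  1.85346601e+00  2.99000255e-05
  9.70337241e-01  1.57058726e+00] [0.44741951 0.08884487 0.39404009]
[-0.023, -0.003, 4.826, -0.0, -0.0, 0.0]
```

>>> move_arm(commands=[[[-0.02,0,1,0,0,0],[-0.02,0,2,0,0,0],[-0.02,0,3,0,0,0],[-0.02,0,3.8,0,0,0],[-0.02,0,4.4,0,0,0],[-0.02,0,4.7,0,0,0],[-0.02,0,4.83,0,0,0],[-0.02,0,4.83,0,0,0],[-0.02,0,4.83,0,0,0]]])

```text
time: 13.92
position: [0.4472, 0.0889, 0.2015]
tool_rot: [1.0, -0.025, 0.001, 0.0]
ft_force: [-0.5, -0.2, 0.2]
grip_width: 0.0523
grip_force: 0.0
```

>>> move_arm(commands=[[[0,0,0,0,0,0],[0,0,0,0,0,0],[0,0,0,0,0,0],[0,0,0,0,0,0],[0,0,0,0,0,0],[0,0,0,0,0,0]]], claw=1, squeeze=50)

```text
time: 14.68
position: [0.4469, 0.0889, 0.2008]
tool_rot: [1.0, -0.025, -0.0, 0.0]
ft_force: [-0.1, -0.6, 1.4]
grip_width: 0.0196
grip_force: 49.9
```

>>> move_arm(commands=[[[0,0,-0.1,0,0,0],[0,0,-0.25,0,0,0],[0,0,-0.5,0,0,0],[0,0,-0.9,0,0,0],[0,0,-1.3,0,0,0],[0,0,-1.7,0,0,0],[0,0,-2.1,0,0,0],[0,0,-2.5,0,0,0],[0,0,-2.8,0,0,0],[0,0,-3.0,0,0,0],[0,0,-3.0,0,0,0],[0,0,-3.0,0,0,0]]])

```text
time: 16.18
position: [0.4467, 0.0888, 0.3204]
tool_rot: [1.0, -0.025, -0.0, -0.0]
ft_force: [-0.1, 0.3, -2.7]
grip_width: 0.0193
grip_force: 49.9
```

```bash
python3 - <<'E'
from h import *; from rig import *
np.set_printoptions(precision=4,suppress=True)
o=get_obs();print(o["q"],o["position"],o["ft_force"],o["moment"])
t=camera("top");s=camera("scene");np.savez("top2.npz",**t);np.savez("scene2.npz",**s)
cv2.imwrite("pics/grip.png",cv2.resize(s["pixels"][120:280,200:400],None,fx=3,fy=3))
S=cloud(s);H=hsv(s);z=S[...,2]
m=(abs(S[...,0]-.53)<.12)&(abs(S[...,1]-.085)<.05)&(z>.08)
r=m&red(H);print("bar",S[r].mean(0),r.sum())
w=m&(H[...,2]>130)&(H[...,1]<60)&(z<.185);p=S[w];print(p.max(0),p.min(0));k=p[p[:,0]>.575];print("lip",k.mean(0),k.max(0))
# waypoints for pour; nose yaw -30
ya=-30.;n=np.array([c0:=np.cos(np.radians(ya)),np.sin(np.radians(ya))]);Y=np.array([.583,-.266])
def g(tip,zl,back):
    a=np.radians(tip);ca,sa=np.cos(a),np.sin(a);L,h=.1385,.007
    return np.r_[Y-n*(back+L*ca-h*sa),zl+L*sa+h*ca]
R0=R.from_quat(o["tool_rot"]);
for tip,zl,b in((0,.14,.012),(20,.1,.012),(25,.055,.012),(40,.048,.012),(65,.045,.012)):
    print(tip,g(tip,zl,b),row(g(tip,zl,b),tool(ya,-tip),o))
E
```

```text
[-0.0499  0.4441  1.9319 -0.      0.7665  1.5712] [0.4467 0.0888 0.3204] [-0.0936  0.3274 -2.6863] [ 0.0308  0.1233 -0.027 ]
bar [0.5217 0.0839 0.2343] 48
[0.5923 0.1095 0.1844] [0.4615 0.0564 0.1192]
lip [0.5829 0.0808 0.1555] [0.5923 0.1039 0.1761]
0 [ 0.4527 -0.1908  0.147 ] [0.501, 6.974, 0.235, 0.0, 0.001, 0.473]
20 [ 0.462  -0.1961  0.1539] [1.989, 7.735, 0.307, 0.083, -0.342, 0.468]
25 [ 0.4665 -0.1987  0.1199] [2.399, 7.945, 1.295, 0.103, -0.427, 0.466]
40 [ 0.4846 -0.2092  0.1424] [3.669, 8.595, 1.306, 0.165, -0.684, 0.454]
65 [ 0.5274 -0.2339  0.1735] [5.731, 9.651, 1.935, 0.268, -1.111, 0.421]
```

View pics/grip.png

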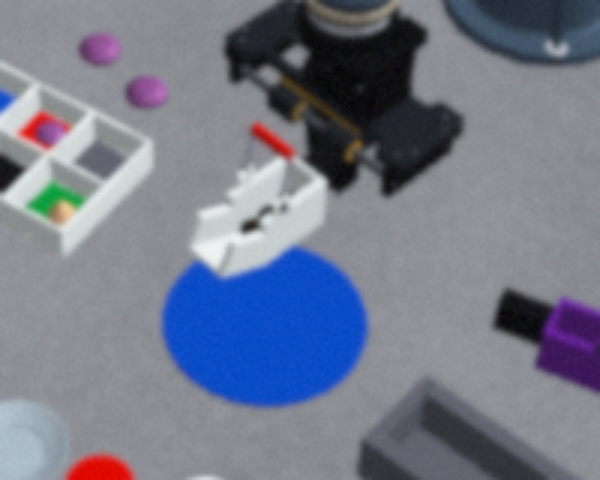

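The pot is held level by the tail, with its lumps in. I carry it to beside the yellow cell.

>>> move_arm(commands=[[[0.02,0.3,0,0,0,0.02],[0.06,0.9,0,0,0,0.06],[0.1,1.6,0,0,0,0.11],[0.16,2.3,0,0,0,0.16],[0.21,3.0,0,0,0,0.2],[0.27,3.7,0,0,0,0.25],[0.32,4.4,0,0,0,0.3],[0.37,5.1,0,0,0,0.35],[0.42,5.8,0,0,0,0.4],[0.46,6.4,0,0,0,0.44],[0.49,6.8,0,0,0,0.46],[0.5,6.97,0,0,0,0.473]]])

```text
time: 17.77
position: [0.4527, -0.1916, 0.3206]
tool_rot: [0.966, -0.26, -0.0, -0.0]
ft_force: [0.5, 0.1, -1.7]
grip_width: 0.0198
grip_force: 49.9
```

```bash
cat > pour.py <<'E'
from h import *; from rig import *
ya=-30.;n=np.array([np.cos(np.radians(ya)),np.sin(np.radians(ya))]);Y=np.array([.583,-.266])
def g(tip,zl,back):
    a=np.radians(tip);ca,sa=np.cos(a),np.sin(a);L,h=.1385,.007
    return np.r_[Y-n*(back+L*ca-h*sa),zl+L*sa+h*ca]
def rows(l):
    o=get_obs();print(o["q"],o["position"])
    for a in l: print(a,row(g(*a),tool(ya,-a[0]),o))
E
python3 -c "
from pour import *
rows([(5,.125,.012),(10,.11,.012),(15,.09,.012),(20,.07,.012),(24,.055,.012),(28,.048,.012),(32,.048,.012)])"
```

```text
[-6.28239810e-01  4.81063347e-01  1.84535141e+00  6.77977587e-05
  8.15454293e-01  1.46764210e+00] [ 0.45270238 -0.19164986  0.32055065]
(5, 0.125, 0.012) [0.374, -0.02, 0.328, -0.0, -0.087, -0.002]
(10, 0.11, 0.012) [0.783, -0.02, 0.452, -0.0, -0.174, -0.002]
(15, 0.09, 0.012) [1.213, -0.021, 0.738, -0.0, -0.262, -0.002]
(20, 0.07, 0.012) [1.659, -0.021, 1.062, -0.0, -0.349, -0.002]
(24, 0.055, 0.012) [2.026, -0.022, 1.324, -0.0, -0.419, -0.001]
(28, 0.048, 0.012) [2.401, -0.023, 1.413, -0.0, -0.488, -0.001]
(32, 0.048, 0.012) [2.78, -0.023, 1.353, -0.001, -0.558, -0.001]
```

>>> move_arm(commands=[[[0.15,0,0.15,0,-0.035,0],[0.374,-0.02,0.328,0,-0.087,0],[0.58,-0.02,0.39,0,-0.13,0],[0.783,-0.02,0.452,0,-0.174,0],[1.0,-0.02,0.6,0,-0.218,0],[1.213,-0.02,0.738,0,-0.262,0],[1.44,-0.02,0.9,0,-0.305,0],[1.659,-0.02,1.062,0,-0.349,0],[1.84,-0.02,1.19,0,-0.384,0],[2.026,-0.02,1.324,0,-0.419,0],[2.026,-0.02,1.324,0,-0.419,0]]])

```text
time: 19.15
position: [0.5241, -0.2299, 0.2667]
tool_rot: [0.945, -0.252, -0.201, -0.054]
ft_force: [0.6, -0.4, -2.6]
grip_width: 0.0199
grip_force: 49.9
```

```bash
python3 - <<'E'
from pour import *
rows([(28,.05,.012),(32,.047,.012),(36,.046,.012),(40,.045,.012),(44,.045,.012),(48,.045,.012),(52,.045,.012),(56,.045,.012),(60,.045,.012),(65,.045,.012)])
t=camera("top");s=camera("scene")
cv2.imwrite("pics/pre.png",cv2.resize(np.hstack([s["pixels"][100:240,130:290],t["pixels"][150:290,310:470]]),None,fx=2.5,fy=2.5))
E
```

```text
[-0.60142793  0.71468754  1.55349405 -0.03353829  1.29233234  1.50738512] [ 0.5241386  -0.22987966  0.26674677]
(28, 0.05, 0.012) [0.351, 0.047, -0.136, 0.001, -0.069, 0.002]
(32, 0.047, 0.012) [0.703, 0.047, -0.277, 0.001, -0.139, 0.002]
(36, 0.046, 0.012) [1.049, 0.048, -0.441, 0.001, -0.208, 0.001]
(40, 0.045, 0.012) [1.407, 0.049, -0.581, 0.001, -0.278, 0.001]
(44, 0.045, 0.012) [1.765, 0.049, -0.719, 0.001, -0.348, 0.001]
(48, 0.045, 0.012) [2.132, 0.05, -0.832, 0.001, -0.418, 0.001]
(52, 0.045, 0.012) [2.506, 0.051, -0.918, 0.001, -0.488, 0.001]
(56, 0.045, 0.012) [2.885, 0.051, -0.979, 0.001, -0.557, 0.001]
(60, 0.045, 0.012) [3.268, 0.052, -1.013, 0.001, -0.627, 0.001]
(65, 0.045, 0.012) [3.748, 0.053, -1.018, 0.001, -0.715, 0.001]
```

View pics/pre.png

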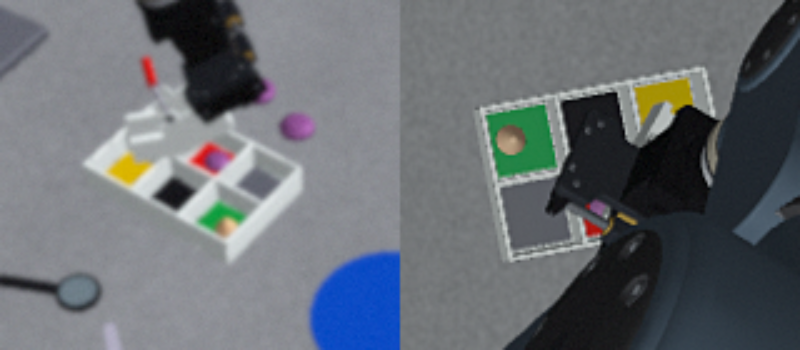

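The lip is over the yellow cell, a little short of its centre as planned. Tipping slowly.

>>> move_arm(commands=[[[0.17,0.02,-0.07,0,-0.035,0],[0.351,0.047,-0.136,0,-0.069,0],[0.53,0.047,-0.21,0,-0.104,0],[0.703,0.047,-0.277,0,-0.139,0],[0.88,0.047,-0.36,0,-0.174,0],[1.049,0.048,-0.441,0,-0.208,0],[1.23,0.048,-0.51,0,-0.243,0],[1.407,0.049,-0.581,0,-0.278,0],[1.59,0.049,-0.65,0,-0.313,0],[1.765,0.049,-0.719,0,-0.348,0],[1.765,0.049,-0.719,0,-0.348,0],[1.765,0.049,-0.719,0,-0.348,0]]])

```text
time: 20.75
position: [0.5882, -0.2698, 0.2655]
tool_rot: [0.896, -0.24, -0.361, -0.097]
ft_force: [-0.2, 0.0, -1.5]
grip_width: 0.0196
grip_force: 49.9
```

```bash
python3 - <<'E'
from pour import *
rows([(46,.045,.012),(48,.045,.012),(50,.045,.012),(52,.045,.012),(54,.045,.012),(56,.045,.012),(58,.045,.012),(60,.045,.012),(63,.045,.012),(66,.045,.012)])
E
```

```text
[-0.59301036  0.86647173  1.2494756  -0.04974032  1.79077932  1.50938564] [ 0.58821051 -0.26976774  0.26548493]
(46, 0.045, 0.012) [0.187, -0.016, -0.108, 0.0, -0.036, 0.001]
(48, 0.045, 0.012) [0.343, -0.016, -0.221, 0.0, -0.071, 0.0]
(50, 0.045, 0.012) [0.502, -0.016, -0.328, 0.0, -0.106, 0.0]
(52, 0.045, 0.012) [0.665, -0.016, -0.43, 0.0, -0.141, 0.0]
(54, 0.045, 0.012) [0.831, -0.016, -0.526, 0.0, -0.176, 0.0]
(56, 0.045, 0.012) [1.001, -0.016, -0.616, 0.0, -0.211, 0.0]
(58, 0.045, 0.012) [1.174, -0.016, -0.7, 0.0, -0.246, 0.0]
(60, 0.045, 0.012) [1.349, -0.015, -0.777, 0.0, -0.281, 0.0]
(63, 0.045, 0.012) [1.617, -0.015, -0.883, 0.0, -0.333, 0.0]
(66, 0.045, 0.012) [1.891, -0.015, -0.974, 0.001, -0.385, 0.0]
```

>>> move_arm(commands=[[[0.187,-0.016,-0.108,0,-0.036,0],[0.343,-0.016,-0.221,0,-0.071,0],[0.502,-0.016,-0.328,0,-0.106,0],[0.665,-0.016,-0.43,0,-0.141,0],[0.831,-0.016,-0.526,0,-0.176,0],[1.001,-0.016,-0.616,0,-0.211,0],[1.174,-0.016,-0.7,0,-0.246,0],[1.349,-0.016,-0.777,0,-0.281,0],[1.617,-0.016,-0.883,0,-0.333,0],[1.617,-0.016,-0.883,0,-0.333,0],[1.617,-0.016,-0.883,0,-0.333,0],[1.617,-0.016,-0.883,0,-0.333,0]]])

```text
time: 22.25
position: [0.6501, -0.3049, 0.2464]
tool_rot: [0.824, -0.22, -0.505, -0.135]
ft_force: [0.1, -0.3, -1.3]
grip_width: 0.02
grip_force: 49.9
```

```bash
python3 - <<'E'
from pour import *
o=get_obs();print(o["q"],o["ft_force"])
t=camera("top");s=camera("scene")
cv2.imwrite("pics/post.png",cv2.resize(np.hstack([s["pixels"][100:240,130:290],t["pixels"][150:290,310:470]]),None,fx=2.5,fy=2.5))
E
```

```text
[-0.58428448  1.04901101  0.94485201 -0.06975086  2.24504878  1.49938065] [ 0.06074731 -0.30799997 -1.32024727]
```

View pics/post.png

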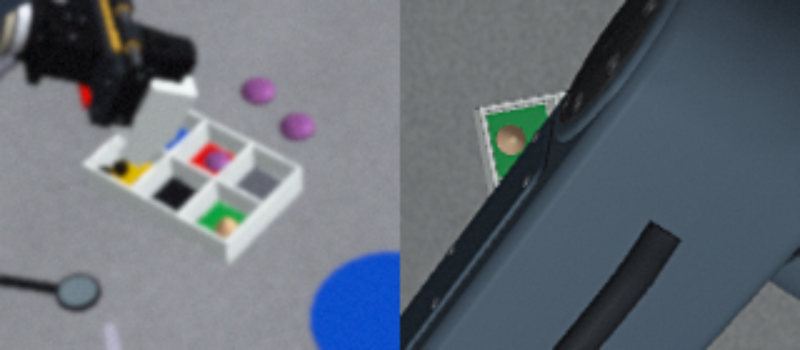

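At least one lump shows in the yellow cell at about (120,168) in the crop. I tip a few degrees more and hold so that any remaining lump leaves the pot.

```bash
python3 - <<'E'
from pour import *
rows([(66,.046,.012),(68,.047,.012),(64,.07,.012),(56,.10,.012),(48,.12,.012),(40,.13,.012),(32,.135,.012),(24,.14,.012),(16,.14,.012),(8,.14,.012),(0,.14,.012)])
E
```

```text
[-0.58432891  1.04921272  0.94440341 -0.0697934   2.24534174  1.499368  ] [ 0.65022127 -0.30500727  0.24640706]
(66, 0.046, 0.012) [0.212, -0.004, -0.177, 0.0, -0.053, 0.0]
(68, 0.047, 0.012) [0.347, -0.004, -0.299, 0.0, -0.088, 0.0]
(64, 0.07, 0.012) [-0.476, -0.004, -0.334, 0.0, -0.018, 0.0]
(56, 0.1, 0.012) [-1.715, -0.005, -0.161, 0.0, 0.122, 0.0]
(48, 0.12, 0.012) [-2.654, -0.005, 0.199, 0.0, 0.262, 0.0]
(40, 0.13, 0.012) [-3.283, -0.005, 0.737, 0.0, 0.401, 0.0]
(32, 0.135, 0.012) [-3.707, -0.005, 1.381, 0.0, 0.541, 0.0]
(24, 0.14, 0.012) [-4.03, -0.006, 2.062, 0.0, 0.68, 0.0]
(16, 0.14, 0.012) [-4.137, -0.006, 2.822, 0.0, 0.82, 0.0]
(8, 0.14, 0.012) [-4.137, -0.006, 3.589, 0.0, 0.96, 0.0]
(0, 0.14, 0.012) [-4.03, -0.007, 4.35, 0.0, 1.099, 0.0]
```

>>> move_arm(commands=[[[0.212,0,-0.177,0,-0.053,0],[0.347,0,-0.3,0,-0.088,0],[0.347,0,-0.3,0,-0.088,0],[0.347,0,-0.3,0,-0.088,0],[0.0,0,-0.32,0,-0.05,0],[-0.476,0,-0.334,0,-0.018,0],[-1.1,0,-0.25,0,0.05,0],[-1.715,0,-0.16,0,0.122,0],[-2.2,0,0.02,0,0.19,0],[-2.654,0,0.2,0,0.262,0],[-3.283,0,0.737,0,0.401,0],[-3.283,0,0.737,0,0.401,0]]])

```text
time: 23.85
position: [0.5742, -0.2607, 0.3531]
tool_rot: [0.908, -0.243, -0.33, -0.088]
ft_force: [-0.2, -0.0, -1.7]
grip_width: 0.0197
grip_force: 49.9
```

```bash
python3 - <<'E'
from pour import *
rows([(32,.135,.012),(24,.14,.012),(16,.14,.012),(8,.14,.012),(0,.14,.012)])
E
```

```text
[-0.59410295  0.72770342  1.26889677 -0.0474039   1.84066956  1.50361209] [ 0.57420686 -0.2607259   0.35306057]
(32, 0.135, 0.012) [-0.553, 0.004, 0.452, 0.0, 0.139, 0.0]
(24, 0.14, 0.012) [-1.117, 0.003, 0.952, 0.0, 0.278, 0.001]
(16, 0.14, 0.012) [-1.513, 0.003, 1.61, 0.0, 0.418, 0.001]
(8, 0.14, 0.012) [-1.814, 0.002, 2.316, 0.0, 0.558, 0.001]
(0, 0.14, 0.012) [-2.013, 0.002, 3.057, 0.0, 0.697, 0.001]
```

>>> move_arm(commands=[[[-0.28,0,0.22,0,0.07,0],[-0.553,0,0.452,0,0.139,0],[-0.84,0,0.7,0,0.21,0],[-1.117,0,0.952,0,0.278,0],[-1.32,0,1.28,0,0.35,0],[-1.513,0,1.61,0,0.418,0],[-1.67,0,1.96,0,0.49,0],[-1.814,0,2.316,0,0.558,0],[-1.92,0,2.7,0,0.63,0],[-2.01,0,3.057,0,0.698,0],[-2.01,0,3.057,0,0.698,0]]])

```text
time: 25.22
position: [0.4539, -0.1917, 0.3073]
tool_rot: [0.966, -0.259, -0.003, -0.001]
ft_force: [-0.5, -0.1, -1.7]
grip_width: 0.0193
grip_force: 49.9
```

```bash
python3 - <<'E'
from pour import *
o=get_obs();print(o["q"],o["position"],o["ft_force"])
print(row([.4465,.089,.157],tool(-2.86),o))
E
```

```text
[-6.26834909e-01  5.05995471e-01  1.85162750e+00 -2.57067017e-04
  7.89681657e-01  1.46741803e+00] [ 0.45389952 -0.19172135  0.30732451] [-0.48906792 -0.13593679 -1.7384442 ]
[-3.669, -5.987, -0.319, -0.002, 0.005, -0.473]
```

>>> move_arm(commands=[[[-0.1,-0.2,-0.05,0,0,-0.02],[-0.35,-0.6,-0.15,0,0,-0.05],[-0.7,-1.2,-0.25,0,0.001,-0.1],[-1.1,-1.8,-0.32,0,0.002,-0.15],[-1.5,-2.4,-0.32,0,0.003,-0.2],[-1.9,-3.1,-0.32,0,0.004,-0.25],[-2.3,-3.8,-0.32,0,0.005,-0.3],[-2.7,-4.4,-0.32,0,0.005,-0.35],[-3.1,-5.1,-0.32,0,0.005,-0.4],[-3.4,-5.6,-0.32,0,0.005,-0.44],[-3.6,-5.9,-0.32,-0.001,0.005,-0.465],[-3.67,-5.99,-0.32,-0.002,0.005,-0.473]]])

```text
time: 26.72
position: [0.4469, 0.0898, 0.3209]
tool_rot: [1.0, -0.024, 0.002, 0.001]
ft_force: [1.0, 0.8, -0.9]
grip_width: 0.0197
grip_force: 49.9
```

```bash
python3 - <<'E'
from pour import *
o=get_obs();print(o["q"],o["position"],o["ft_force"])
print(row([.4465,.089,.037],tool(-2.86),o))
t=camera("top");s=camera("scene")
cv2.imwrite("pics/chk.png",cv2.resize(np.hstack([s["pixels"][110:260,150:330],t["pixels"][150:300,310:470]]),None,fx=2.35,fy=2.35))
E
```

```text
[-0.04692188  0.44317181  1.93163118 -0.00403402  0.76322297  1.57458986] [0.44688611 0.08979407 0.32089099] [ 0.98244071  0.82872165 -0.88600167]
[-0.019, 0.012, 2.997, 0.003, -0.004, 0.002]
```

View pics/chk.png

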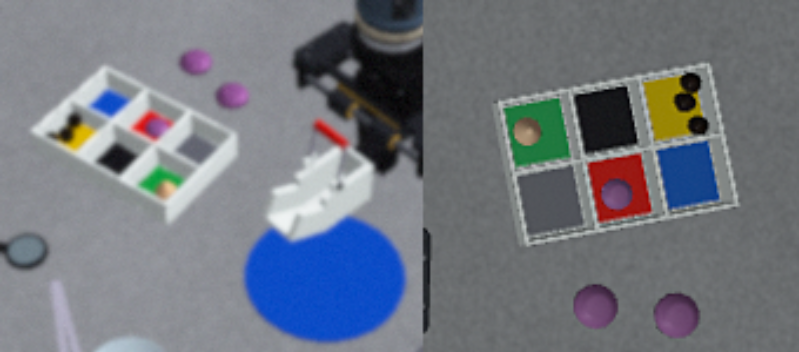

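All three lumps are in the yellow cell, at about (690,82), (685,101) and (698,125) in the crop. The shell and urchin haven't moved, and the pot is empty. I set it down.

>>> move_arm(commands=[[[0,0,0.2,0,-0.002,0],[-0.02,0.01,0.7,0.003,-0.004,0.002],[-0.02,0.01,1.2,0.003,-0.004,0.002],[-0.02,0.01,1.7,0.003,-0.004,0.002],[-0.02,0.01,2.1,0.003,-0.004,0.002],[-0.02,0.01,2.45,0.003,-0.004,0.002],[-0.02,0.01,2.7,0.003,-0.004,0.002],[-0.02,0.01,2.85,0.003,-0.004,0.002],[-0.02,0.01,2.93,0.003,-0.004,0.002],[-0.02,0.01,2.98,0.003,-0.004,0.002],[-0.02,0.01,3.0,0.003,-0.004,0.002],[-0.02,0.01,3.0,0.003,-0.004,0.002]]])

```text
time: 28.32
position: [0.4467, 0.0881, 0.2009]
tool_rot: [1.0, -0.026, 0.0, -0.0]
ft_force: [-0.7, -0.2, -0.9]
grip_width: 0.0195
grip_force: 49.9
```

>>> move_arm(commands=[[[0,0,0.02,0,0,0],[0,0,0.03,0,0,0],[0,0,0.03,0,0,0]]])

```text
time: 28.7
position: [0.4465, 0.0881, 0.2006]
tool_rot: [1.0, -0.026, 0.0, -0.0]
ft_force: [-1.8, 0.3, 10.4]
grip_width: 0.0198
grip_force: 49.9
```

Contact. Now I release, pull up and back away.

>>> move_arm(commands=[[[0,0,-0.02,0,0,0],[0,0,-0.02,0,0,0],[0,0,-0.02,0,0,0],[0,0,-0.02,0,0,0],[0,0,-0.02,0,0,0]]], claw=-0.2)

```text
time: 29.32
position: [0.4467, 0.088, 0.2001]
tool_rot: [1.0, -0.026, -0.0, -0.0]
ft_force: [-0.4, 0.6, -0.0]
grip_width: 0.0512
grip_force: 0.0
```

>>> move_arm(commands=[[[0,0,-0.2,0,0,0],[0,0,-0.7,0,0,0],[0,0,-1.5,0,0,0],[0,0,-2.5,0,0,0],[0,0,-3.5,0,0,0],[0,0,-4.5,0,0,0],[0,0,-5,0,0,0],[0,3,-5,0,0,0],[0,6,-5,0,0,0],[0,6,-5,0,0,0],[0,6,-5,0,0,0],[0,6,-5,0,0,0]]])

```text
time: 30.82
position: [0.4342, -0.1551, 0.4007]
tool_rot: [1.0, -0.029, 0.001, 0.001]
ft_force: [-1.0, -0.0, -0.6]
grip_width: 0.0521
grip_force: 0.0
```

```bash
python3 - <<'E'
from pour import *
o=get_obs();print(o["q"],o["position"],o["ft_force"],o["joint_velocities"].round(3))
t=camera("top");s=camera("scene")
cv2.imwrite("pics/end.png",np.hstack([cv2.resize(s["pixels"][110:330,140:440],(400,294)),cv2.resize(t["pixels"][80:350,80:447],(400,294))]))
E
```

```text
[-5.86089694e-01  3.13865132e-01  1.83467904e+00 -5.46527996e-04
  9.91235377e-01  1.04304081e+00] [ 0.43424008 -0.155127    0.40070936] [-0.95114311 -0.0080967  -0.55556764] [ 0.068 -0.011  0.048  0.032  0.026  0.024]
```

View pics/end.png

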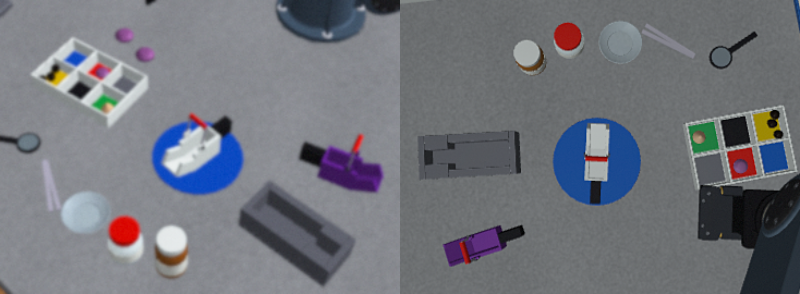

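The empty pot stands upright on the mat at (597,160). The three lumps are in the yellow cell and everything else is where it was.

```bash
python3 -c "
from rig import *
print(hand_in())"
```

```text
the job is handed in; nothing more can be done
None
```

The job is done and handed in at about 31 s: all three lumps are in the yellow cell, the empty pot stands upright on the blue mat with the gripper clear, and nothing else appears to have moved in the last pictures.

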